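# Air the blue-lidded petri dish

### The arm

A 7-joint arm with a two-finger parallel gripper is mounted at the origin on a cart in front of the work surface, level with it; the furniture and walls round the work are solid. World frame = base frame: x ahead of the robot, y to its left, z up, the work surface at z = 0. Lengths are in mm, angles in rad, forces in N, time in s.
With the tool pointing down it reaches from about 425 to 875 mm from the base axis. Payload 8.4 kg.
Tool frame: the origin (TCP) lies midway between the tips of the shut fingers; the grasp point (between the pads) lies 19 mm behind it; z points along the fingers, y is the line along which they close (so a half turn about z gives the same grasp; the last joint's range is limited). The gripper opens to 87 mm and grips with 3 to 60 N. Pads are 19 mm wide; open, the fingers measure 117 mm over their backs; the gripper's body (75 mm by 190 mm) begins 51 mm behind the grasp point.
Start: joints at [-1.221, 0.333, 0.04, 1.465, -0.013, 1.343, -0.059], TCP at [282.022, 585.6, 222.546] pointing down, gripper open.
Joint ranges: [-2.58, 2.58], [-0.38, 2.09], [-1.3, 1.39], [0.25, 2.4], [-1.5, 4.64], [0.08, 2.09], [-2.65, 2.65]. Speed limits (rad/s): [2.22, 2.22, 2.79, 2.79, 3.14, 3.14, 3.14].

### API

Orientations are given as a unit quaternion [x, y, z, w].
In Python, from workcell import manip gives the robot as it stands.
- The arm moves only by the tool move_arm, never from a script. Its argument "plan" is one flat list of numbers, 4 for each row, row after row: the shift along the tool's x, y, z as a fraction of full scale, then the turn about the tool's z as a fraction of full scale. A call has 1 to 5 rows; each row is the pose to reach, as a shift and turn from the pose commanded when the call began, along the tool's axes at that moment, turning the shorter way round; what a row does not reach only later rows make up. Full scale, the value 1, is 0.12 m for a shift and 180 degrees for a turn. A row lasts 1/12 s, in which the tool goes at most 41.7 mm and 7.16 degrees, less where a joint would pass 70% of its speed; a pose out of reach is approached as far as the arm can. A call with a number of a shift or a turn outside -1 to 1 is refused whole. A call with a gripper value outside its range is refused whole. "grip" is the opening, from 0 (shut) to 1 (fully open), set as the call begins (left out, the last holds). The fingers move at their own pace and stop on an object; "newtons" is the grip in N (left out, the last holds). Time passes only in rows, so rows that repeat a pose let the fingers close. It gives the time, the measured TCP pose, the force, the opening and the grip force at its end, in the units of the state.
- manip.observe(): the state, without advancing time (a new reading comes with each control period).
- manip.grab_frame(name): name is "scene" or "top"; returns (picture, depth): 400x640x3 uint8, red, green, blue; 400x640 float32, mm along the optical axis (not along the pixel's ray), 0 where there is no reading.
- manip.camera_info(name): a dict with "fx", "fy", "cx", "cy" (pixels), "eye" and "attitude" of the camera in the world. Camera axes: x right, y up, looking along -z (the intrinsics and any distortion apply to the point x, -y, -z); pixel columns grow to the right and rows downward; lengths in mm; the calibration is good to about 2 mm. A picture is of the moment at which its call begins. camera_info takes no time and is no camera call.
- manip.finish_job(): hands the job in; it is judged then, once.
Trained networks look in the newest picture that a camera, given by its name, has taken for a name from the list of things; names that differ only in an ending like _2 or _b are one class to them, and where a whole thing is asked for, a point or a joint stands for the part that bears it (a point fixed in the world has none). Each returns a list of dicts, best first, with "p" (0 to 1); they miss things now and then, are a little off and sometimes report something else, mostly with a low value. They report only what shows in the picture. A call takes as long as a camera call. They do not tell look-alikes from the thing itself.
- manip.spot_in(target, camera): "xyz" ([x, y, z] in mm, in the coordinates of the camera as it stood for that picture, good to about 4 mm: the middle of the surface that is visible of it).
- manip.trace(target, camera): "pixels" (400x640 bool, what is visible of it).
The state is a dict: "time": time; "q": joint angles; "joint_vel": joint speeds; "joint_torque": joint torques, N m; "position": TCP position; "tcp_rot": TCP orientation; "ft_force": force on the tool from outside, world axes, zero at the start; "wrist_torque": the same for the moment, N m; "grip_width": finger opening in mm; "finger_force": force on a finger pad.
Only numpy, scipy, OpenCV 4.12 (cv2) and the standard library are available. Lean on these libraries where they do the work, as an engineer would, in place of code of your own. Each camera call takes 0.05 s, during which the arm holds its last target. There are 200 camera calls.

### The job

The petri dish with the blue lid needs a breath of air. Take its lid and raise it edge-first: tip one edge up clearly (ten degrees or so) while the opposite edge is still down at the dish, then lift the whole lid about a centimetre clear, keeping it low over its own dish. Set it back level and centred, lowering it all the way down before letting go; leave the dish where it stands and do not disturb the amber-lidded dish.

Things in the scene. Friction and masses are not known exactly. Their poses are not given: they have to be found in the camera images.
- blue_lid: Loose round lid, tinted blue plastic, 60 mm outside diameter, 11.5 mm tall, 30 g: top plate 2.5 mm, skirt 1.8 mm thick hanging 9 mm below the plate, about 3 mm play round the dish wall. Origin: centre of the skirt's lower edge, z up (top face at +11.5 mm); closed, it is 11 mm above the dish's origin, and the top face 22.5 mm above the worktop. Grip the skirt across its diameter from above.
- blue_dish: The clear shallow petri dish under the blue lid, white paper pad inside: 50 mm outside diameter, 20 mm high, about 80 g, loose on the worktop (z = 0). Origin: centre of its underside, z up, rim at +20 mm. Room: a balance about 0.3 m tall stands fixed to the right of the work (x 0.45 to 0.75, y -0.28 to -0.48 m): draw the arm in before swinging past it.
- amber_lid: Lid of the other dish, same sizes and origin but tinted amber (orange); it stays closed on its own dish and is to be left alone. The two dishes may stand either way round, at least 13 cm apart.
Things that resemble listed ones, but are neither listed nor needed, are in the scene too. Of the things like the blue_lid, leave any that is green; of the rest the smaller one is meant.

How it is judged (in metres and radians):
On the way, in this order (a step that is already met when the one before it is completed fails the run):
1. the blue lid is tipped by more than 6 degrees while its centre has risen less than 14 mm, so that its low edge is still down at the dish (angle between blue_lid's own z axis and vertical above 0.105 rad and z of blue_lid in the frame of blue_dish below 0.025 m), for 0.1 s.
2. the whole lid is clear of the dish rim, still over the dish: its centre raised more than 15 mm if tilted less than 8 degrees, 20 mm if less than 17 degrees, 28 mm otherwise (horizontal distance between blue_lid and blue_dish below 0.04 m and contact force between blue_lid and blue_dish below 0.05 N and ((z of blue_lid in the frame of blue_dish above 0.026 m and angle between blue_lid's own z axis and vertical below 0.14 rad) or (z of blue_lid in the frame of blue_dish above 0.031 m and angle between blue_lid's own z axis and vertical below 0.3 rad) or (z of blue_lid in the frame of blue_dish above 0.039 m and angle between blue_lid's own z axis and vertical below 0.6 rad))), for 0.2 s.
3. the lid is lowered to within 5 mm of fully down on the dish while the fingers still hold it (z of blue_lid in the frame of blue_dish below 0.016 m and horizontal distance between blue_lid and blue_dish below 0.01 m and contact force between the fingers and blue_lid above 0.3 N), for 0.1 s.
At the end, for the whole second after the job is handed in: The blue lid is closed on its dish again: centred within 10 mm, fully down (within 3 mm) and level within 5 degrees, released and at rest; the dish stands upright on the worktop within 40 mm of where it was (horizontal distance between blue_lid and blue_dish below 0.01 m and z of blue_lid in the frame of blue_dish below 0.014 m and angle between blue_lid's own z axis and vertical below 0.09 rad and angle between blue_dish's own z axis and vertical below 0.05 rad and height (world z) of blue_dish below 0.005 m and distance of blue_dish from where it was at the start of the episode below 0.04 m and linear speed of each of blue_lid, blue_dish below 0.02 m/s); the robot touches nothing.
It fails at once if the blue lid is raised more than 80 mm above its closed height or carried more than 60 mm aside from its dish (z of blue_lid in the frame of blue_dish above 0.091 m or horizontal distance between blue_lid and blue_dish above 0.06 m).
It fails at once if the blue dish is lifted or tipped by more than 17 degrees (height (world z) of blue_dish above 0.02 m or angle between blue_dish's own z axis and vertical above 0.3 rad).
It fails at once if the amber lid is moved more than 15 mm (distance of amber_lid from where it was at the start of the episode above 0.015 m).
It also fails if it takes over 40 s, if anything falls off the work surface, if the arm or the gripper's body presses on something with over 40 N, if the wrist force passes 120 N, or if a joint passes its speed limit or range.

## Working session

There is one attempt and no reset: what is moved stays moved. The work goes in short steps, Python scripts to look and compute and a tool call to move; the robot and the scene stay as the last step left them, time stands still between calls to the robot, and variables do not carry over. Pictures are saved under pics/ and viewed, at most 10 in all, crops included, and the job is handed in when it is done.

Besides the shell and the picture viewer there is one more tool, called after ">>>" by a JSON object that holds its "name" and its "arguments". move_arm: Moves the arm, as the interface text tells. Its arguments: {"type":"object","properties":{"plan":{"type":"array"},"grip":{"type":"number"},"newtons":{"type":"number"}},"required":["plan"]}

```bash
mkdir -p pics; cat > h.py <<'E'
import numpy as np,cv2
from scipy.spatial.transform import Rotation as R
from workcell import manip
def att(c):
    a=np.array(c["attitude"]); return a if a.shape==(3,3) else R.from_quat(a).as_matrix()
def world(c,depth):
    v,u=np.mgrid[0:400,0:640]
    p=np.stack([(u-c["cx"])/c["fx"]*depth,-(v-c["cy"])/c["fy"]*depth,-depth],-1)
    return p@att(c).T+np.array(c["eye"])
def grab(n,save=None):
    im,d=manip.grab_frame(n); c=manip.camera_info(n)
    if save: cv2.imwrite("pics/"+save,im[:,:,::-1])
    return im,d,world(c,d),c
E
python3 - <<'E'
from h import *
im,d,W,c=grab("top","top1.png"); print(c)
im,d,W,c=grab("scene","scene1.png"); print(c)
print(manip.observe())
E
```

```text
{'fx': 418.5238471684543, 'fy': 418.5238471684543, 'cx': 323.9893242298323, 'cy': 199.31193569682867, 'eye': array([416.73684403, -27.02817886, 906.04615675]), 'attitude': array([ 0.03243089, -0.03625791, -0.69664685,  0.71576307])}
{'fx': 495.9686821045403, 'fy': 495.9686821045403, 'cx': 327.64966956860803, 'cy': 196.85582202258044, 'eye': array([  86.25189668, -750.20212811,  455.20175979]), 'attitude': array([ 0.50864282, -0.13164129, -0.21785018,  0.82249277])}
{'time': 0.1, 'q': array([-1.22117793,  0.33381796,  0.03986419,  1.46616811, -0.01340287,
        1.34334826, -0.05853322]), 'joint_vel': array([ 0.00159492, -0.00062522,  0.00084902, -0.00198774, -0.00076036,
       -0.00053653, -0.0013291 ]), 'joint_torque': array([ 3.75739764e-03, -6.57811475e+01,  1.33958783e+00, -4.04711616e+01,
       -5.97335142e-02,  4.07185347e-02,  1.44158762e-04]), 'position': array([281.86436613, 585.22273932, 221.76972057]), 'tcp_rot': array([ 2.22550173e-01,  9.74920959e-01, -7.28234361e-04, -1.19228938e-04]), 'ft_force': array([ 0.10909603,  0.47981141, -0.18432198]), 'wrist_torque': array([-0.05731652,  0.0033377 ,  0.05367506]), 'finger_force': 0.0, 'grip_width': 87.45625778709604}
```

```bash
python3 -c "
import cv2,numpy as np
a=cv2.imread('pics/top1.png');b=cv2.imread('pics/scene1.png')
cv2.imwrite('pics/both.png',cv2.resize(np.vstack([a,b]),(480,600)))"
```

```text
(no output)
```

View pics/top1.png

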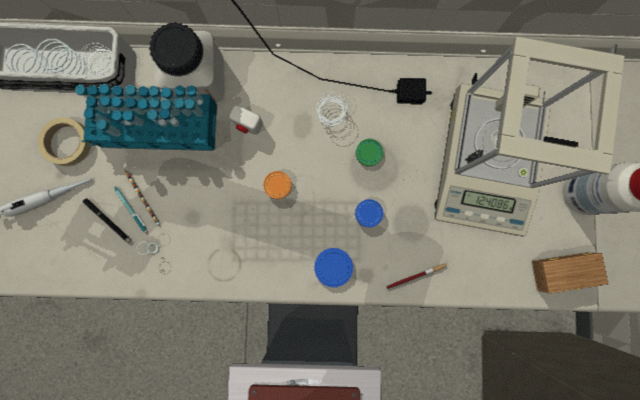

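View pics/scene1.png

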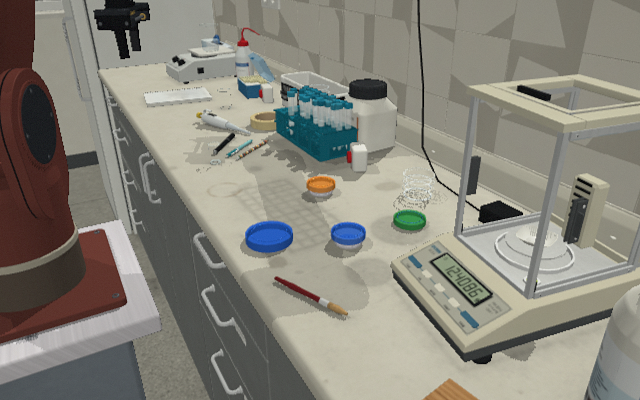

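Like the blue lid in the top view there are: a large blue one (334,268), a small blue one (369,213) and a green one (370,153); amber is at (278,185). The green one is excluded, and of the two blues the smaller, at (369,213), is the one meant. I'll measure it and confirm in a crop.

```bash
python3 - <<'E'
from h import *
for cam in ("top","scene"):
    im,d,W,c=grab(cam)
    hsv=cv2.cvtColor(im,cv2.COLOR_RGB2HSV)
    for nm,lo,hi in (("blue",(105,120,60),(125,255,255)),("orange",(8,140,120),(20,255,255)),("green",(60,120,50),(85,255,255))):
        m=cv2.inRange(hsv,lo,hi); n,l,s,ce=cv2.connectedComponentsWithStats(m)
        for i in range(1,n):
            if s[i,4]>150:
                P=W[l==i]; P=P[(P[:,2]>-5)&(P[:,2]<60)]
                if len(P)<50: continue
                zt=np.percentile(P[:,2],90); T=P[abs(P[:,2]-zt)<4]
                (cx,cy),r=cv2.minEnclosingCircle(T[:,:2].astype(np.float32))
                print(cam,nm,ce[i].round(),s[i,4],"ztop",zt.round(1),"mean",T.mean(0).round(1),"circ",round(cx,1),round(cy,1),round(r,1))
    if cam=="top": cv2.imwrite("pics/crop.png",cv2.resize(im[110:310,250:450,::-1],(600,600),interpolation=cv2.INTER_CUBIC))
E
```

```text
top blue [369. 213.] 593 ztop 24.4 mean [ 476.5 -125.9   22.9] circ 476.8 -125.6 29.4
top blue [333. 267.] 1169 ztop 17.9 mean [361.  -54.2  16.2] circ 361.1 -53.9 40.4
top orange [277. 185.] 593 ztop 24.2 mean [531.7  70.1  22.6] circ 531.9 70.6 29.4
top green [369. 152.] 534 ztop 13.7 mean [ 609.8 -126.    12. ] circ 610.2 -125.5 29.0
scene blue [269. 236.] 1235 ztop 18.4 mean [357.7 -58.2  17.4] circ 359.3 -54.4 42.6
scene blue [348. 233.] 643 ztop 24.8 mean [ 473.7 -129.9   23.8] circ 475.7 -127.3 30.7
scene orange [320. 184.] 389 ztop 24.9 mean [528.5  66.7  23.9] circ 528.9 69.6 30.9
scene green [409. 220.] 499 ztop 13.6 mean [ 606.8 -130.4   12.6] circ 608.8 -127.8 30.2
```

View pics/crop.png

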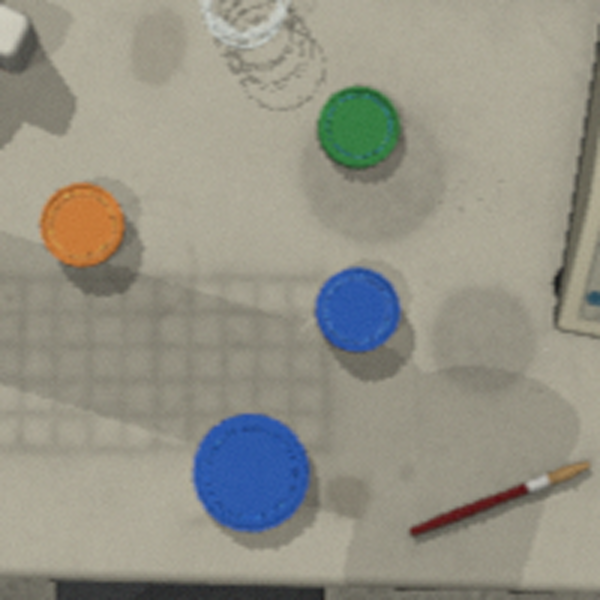

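>>> {"name": "move_arm", "arguments": {"plan": [-1,-1,0,0,-1,-1,0,0,-1,-1,0,0,-1,-1,0,0,-1,-1,0,0], "grip": 1}}

```text
time: 0.62
position: [342.4, 418.0, 222.9]
tcp_rot: [0.227, 0.974, -0.001, 0.001]
ft_force: [1.9, 1.2, 0.2]
grip_width: 86.8
finger_force: 0.0
```

>>> {"name": "move_arm", "arguments": {"plan": [-1,-1,0,0,-1,-1,0,0,-1,-1,0,0,-1,-1,0,0,-1,-1,0,0]}}

```text
time: 1.03
position: [397.1, 257.8, 222.9]
tcp_rot: [0.227, 0.974, -0.001, 0.001]
ft_force: [0.1, -0.3, 0.0]
grip_width: 87.2
finger_force: 0.0
```

>>> {"name": "move_arm", "arguments": {"plan": [-1,-1,0,0,-1,-1,0,0,-1,-1,0,0,-1,-1,0,0,-1,-1,0,0]}}

```text
time: 1.45
position: [452.2, 97.6, 223.0]
tcp_rot: [0.227, 0.974, -0.0, 0.001]
ft_force: [-0.1, -1.1, 0.3]
grip_width: 87.2
finger_force: 0.0
```

>>> {"name": "move_arm", "arguments": {"plan": [-1,-1,0,0,-1,-1,0,0,-1,-1,0,0,-1,-1,0,0,-1,-1,0,0]}}

```text
time: 1.87
position: [507.4, -62.8, 223.1]
tcp_rot: [0.227, 0.974, -0.001, 0.001]
ft_force: [-1.2, -0.3, 0.6]
grip_width: 86.9
finger_force: 0.0
```

>>> {"name": "move_arm", "arguments": {"plan": [0,-0.587,0,0,0,-0.587,0.3,0,0,-0.587,0.6,0,0,-0.587,0.85,0,0,-0.587,0.85,0]}}

```text
time: 2.28
position: [471.9, -118.1, 115.7]
tcp_rot: [0.223, 0.975, -0.001, -0.004]
ft_force: [-1.1, 1.0, -0.4]
grip_width: 86.9
finger_force: 0.0
```

```bash
python3 - <<'E'
from h import *
im,d,W,c=grab("scene","s2.png"); 
o=manip.observe(); print(o["time"],o["position"],o["tcp_rot"])
cv2.imwrite("pics/s2c.png",cv2.resize(im[80:320,230:480,::-1],(600,576)))
E
```

```text
2.3333 [ 473.67985083 -118.19399562  118.71753488] [ 2.22812601e-01  9.74857619e-01 -8.67524562e-04 -2.53292458e-03]
```

View pics/s2c.png

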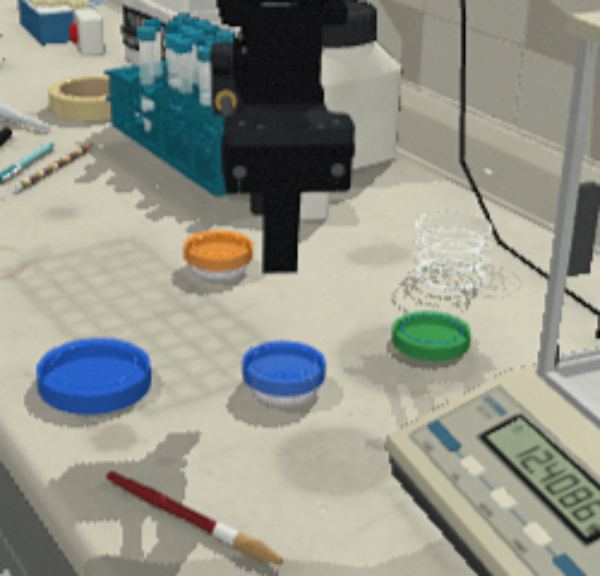

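The gripper hangs just above and behind the small blue lid (crop 284,368), with the finger line roughly along the view. I'll let it settle before reading the offset.

>>> {"name": "move_arm", "arguments": {"plan": [0,0,0,0,0,0,0,0,0,0,0,0]}}

```text
time: 2.58
position: [477.2, -118.4, 122.5]
tcp_rot: [0.222, 0.975, 0.0, 0.001]
ft_force: [-0.1, 0.0, 0.4]
grip_width: 87.2
finger_force: 0.0
```

```bash
cat > g.py <<'E'
from h import *
import sys
t=np.array(eval(sys.argv[1]),float)
o=manip.observe(); r=R.from_quat(o["tcp_rot"]).as_matrix()
print(o["time"],o["position"].round(1),o["tcp_rot"].round(4),"frac",(r.T@(t-o["position"])/120).round(4))
E
python3 g.py "[476.2,-126.5,40]"
```

```text
2.5833 [ 477.2 -118.4  122.5] [2.222e-01 9.750e-01 4.000e-04 1.500e-03] frac [-0.0202 -0.0657  0.6874]
```

>>> {"name": "move_arm", "arguments": {"plan": [-0.02,-0.066,0.2,0,-0.02,-0.066,0.4,0,-0.02,-0.066,0.6,0,-0.02,-0.066,0.68,0,-0.02,-0.066,0.68,0]}}

```text
time: 3.0
position: [473.7, -126.4, 38.1]
tcp_rot: [0.222, 0.975, -0.0, -0.001]
ft_force: [-0.9, 0.5, -1.0]
grip_width: 87.2
finger_force: 0.0
```

>>> {"name": "move_arm", "arguments": {"plan": [0,0,0,0,0,0,0,0,0,0,0,0]}}

```text
time: 3.25
position: [475.5, -126.8, 40.4]
tcp_rot: [0.222, 0.975, 0.0, 0.001]
ft_force: [-0.5, 0.7, 0.4]
grip_width: 87.1
finger_force: 0.0
```

```bash
python3 g.py "[476.2,-126.5,5]"
```

```text
3.25 [ 475.5 -126.8   40.4] [2.224e-01 9.749e-01 4.000e-04 1.100e-03] frac [-0.0032  0.0044  0.2953]
```

>>> {"name": "move_arm", "arguments": {"plan": [0,0,0.07,0,0,0,0.14,0,0,0,0.21,0,0,0,0.26,0,0,0,0.29,0]}}

```text
time: 3.67
position: [473.6, -126.7, 2.9]
tcp_rot: [0.223, 0.975, -0.0, -0.001]
ft_force: [-0.1, -0.0, -0.6]
grip_width: 87.2
finger_force: 0.0
```

>>> {"name": "move_arm", "arguments": {"plan": [0,0,0,0,0,0,0,0,0,0,0,0,0,0,0,0,0,0,0,0], "grip": 0.6, "newtons": 5}}

```text
time: 4.08
position: [474.6, -126.8, 4.5]
tcp_rot: [0.223, 0.975, 0.0, 0.0]
ft_force: [0.0, 0.3, 1.0]
grip_width: 61.4
finger_force: 0.1
```

>>> {"name": "move_arm", "arguments": {"plan": [0,0,0,0,0,0,0,0,0,0,0,0,0,0,0,0,0,0,0,0]}}

```text
time: 4.5
position: [474.6, -126.8, 4.4]
tcp_rot: [0.223, 0.975, 0.0, 0.0]
ft_force: [-0.2, 0.4, 4.7]
grip_width: 59.5
finger_force: 5.0
```

>>> {"name": "move_arm", "arguments": {"plan": [0,0,-0.03,0,0,0,-0.06,0,0,0,-0.09,0,0,0,-0.12,0,0,0,-0.12,0]}}

```text
time: 4.92
position: [474.8, -126.9, 19.3]
tcp_rot: [0.223, 0.975, 0.0, 0.001]
ft_force: [0.2, -0.2, 0.4]
grip_width: 59.8
finger_force: 5.0
```

```bash
cat > look.py <<'E'
from h import *
import sys
im,d,W,c=grab("scene")
hsv=cv2.cvtColor(im,cv2.COLOR_RGB2HSV); m=cv2.inRange(hsv,(105,120,60),(125,255,255))
n,l,s,ce=cv2.connectedComponentsWithStats(m)
for i in range(1,n):
    if s[i,4]<40 or abs(ce[i,0]-348)>45: continue
    P=W[(l==i)]; P=P[(P[:,2]>0)&(P[:,2]<80)]
    print(s[i,4],ce[i].round(),"z5..95",np.percentile(P[:,2],[5,50,95]).round(1),"mean",P.mean(0).round(1))
    g=P-P.mean(0); T=P
    for _ in range(4):
        A=np.c_[T[:,:2]-P[:,:2].mean(0),np.ones(len(T))]; k=np.linalg.lstsq(A,T[:,2],rcond=None)[0]
        res=P[:,2]-np.c_[P[:,:2]-P[:,:2].mean(0),np.ones(len(P))]@k
        T=P[res>-1.5]
    print("slope deg",np.degrees(np.arctan(k[:2])).round(1),len(T))
o=manip.observe(); print(o["time"],o["position"].round(1),o["grip_width"],o["finger_force"],o["ft_force"].round(1))
if len(sys.argv)>1: cv2.imwrite("pics/"+sys.argv[1],cv2.resize(im[180:280,290:410,::-1],(720,600),interpolation=cv2.INTER_CUBIC))
E
python3 look.py l1.png
```

```text
128 [360. 228.] z5..95 [29.4 38.2 40.1] mean [ 486.2 -149.7   36.9]
slope deg [-8.8 -4.2] 57
148 [337. 228.] z5..95 [28.7 38.2 40.1] mean [ 452.1 -131.6   36.7]
slope deg [ 2.4 -0.9] 96
4.9667 [ 474.7 -126.8   19. ] 59.30369709269351 5.000018095888663 [ 0.4  0.5 -0.2]
```

View pics/l1.png

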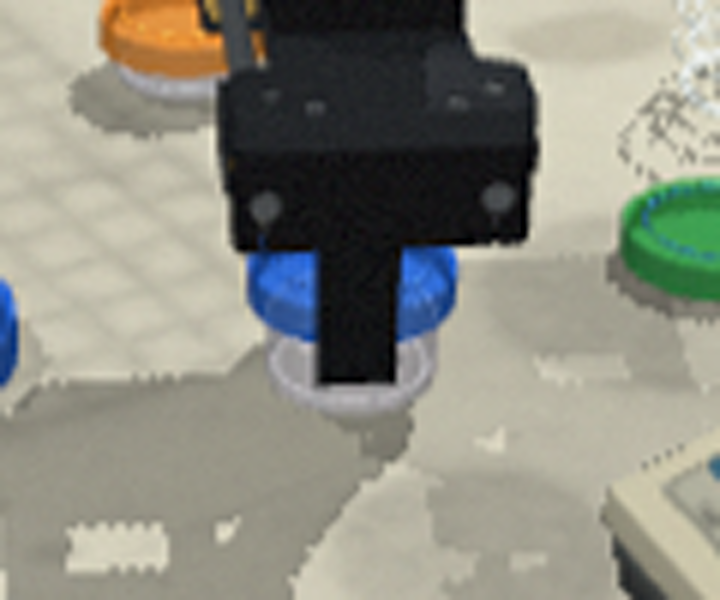

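The lid (crop 350,290) is held level, clear over the white-rimmed dish (350,370). Next I shift it about 12 mm across the finger line and lower it, so the dish rim tips its near edge.

>>> {"name": "move_arm", "arguments": {"plan": [0.05,0,0,0,0.1,0,0,0,0.1,0,0,0,0.1,0,0.02,0,0.1,0,0.04,0], "newtons": 4}}

```text
time: 5.38
position: [463.7, -121.4, 13.7]
tcp_rot: [0.222, 0.975, 0.0, 0.0]
ft_force: [-0.4, 0.2, -0.2]
grip_width: 59.4
finger_force: 4.0
```

>>> {"name": "move_arm", "arguments": {"plan": [0,0,0.015,0,0,0,0.025,0,0,0,0.04,0,0,0,0.04,0,0,0,0.04,0]}}

```text
time: 5.8
position: [463.5, -121.7, 8.8]
tcp_rot: [0.223, 0.975, -0.0, -0.0]
ft_force: [-0.5, -0.6, -0.1]
grip_width: 59.4
finger_force: 4.0
```

```bash
python3 look.py l2.png
```

```text
105 [353. 232.] z5..95 [23.  30.8 34.6] mean [ 473.1 -147.6   30. ]
slope deg [7.7 3.5] 47
155 [330. 235.] z5..95 [15.3 23.7 40.2] mean [ 441.2 -127.    24.7]
slope deg [-19.5 -25.4] 25
5.85 [ 463.6 -121.7    8.9] 59.32287414175983 4.000006533010492 [ 0.6 -0.5 -0.1]
```

View pics/l2.png

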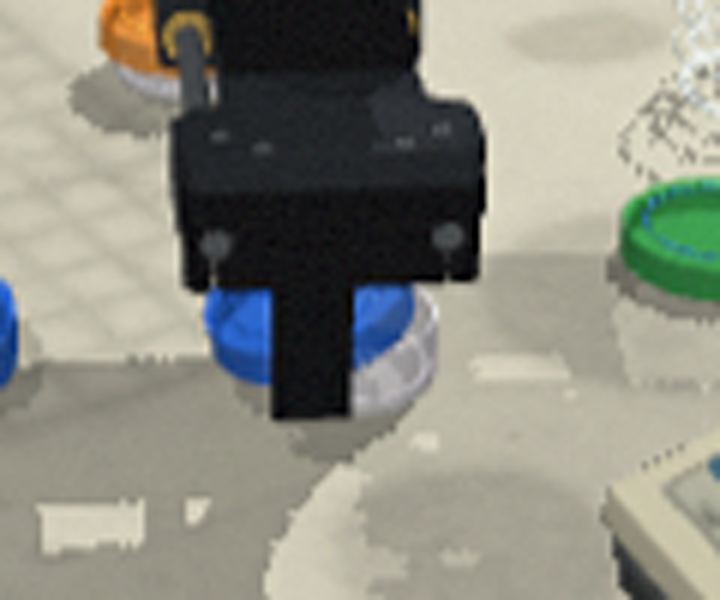

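The lid is visibly tipped: its left edge (crop 235,350) is low and its right edge (385,320) is propped on the dish rim, about 13°. Now I lift it clear and move it back over the dish.

>>> {"name": "move_arm", "arguments": {"plan": [0,0,-0.1,0,0,0,-0.2,0,-0.05,0,-0.2,0,-0.1,0,-0.2,0,-0.1,0,-0.2,0]}}

```text
time: 6.27
position: [475.7, -127.2, 32.9]
tcp_rot: [0.222, 0.975, -0.0, 0.001]
ft_force: [-0.2, 0.4, 0.6]
grip_width: 59.5
finger_force: 4.0
```

>>> {"name": "move_arm", "arguments": {"plan": [0,0,0,0,0,0,0,0,0,0,0,0]}}

```text
time: 6.52
position: [473.9, -126.8, 32.5]
tcp_rot: [0.223, 0.975, -0.0, -0.0]
ft_force: [-0.7, -0.3, -0.0]
grip_width: 59.9
finger_force: 4.0
```

```bash
python3 look.py l3.png; python3 - <<'E'
from h import *
# dish centre from side pixels: bright low-saturation rim points 8<z<21 near lid
im,d,W,c=grab("scene")
hsv=cv2.cvtColor(im,cv2.COLOR_RGB2HSV)
m=(W[...,2]>8)&(W[...,2]<23)&(np.hypot(W[...,0]-474,W[...,1]+127)<42)&(hsv[...,2]>90)&(hsv[...,1]<90)
P=W[m]; print(len(P),P.mean(0).round(1),P.min(0).round(1),P.max(0).round(1), cv2.minEnclosingCircle(P[:,:2].astype(np.float32)))
E
```

```text
118 [360. 219.] z5..95 [46.1 54.6 58.7] mean [ 483.8 -151.7   53.6]
slope deg [ -1.3 -16.2] 36
173 [337. 221.] z5..95 [39.1 47.7 60.5] mean [ 453.1 -129.2   48. ]
slope deg [ 14.8 -29.1] 37
6.5667 [ 473.9 -126.8   32.6] 59.5081345972999 3.9999919997944744 [-0.2  0.2 -0.4]
273 [ 470.6 -138.2   15.2] [ 450.9 -153.3    8. ] [ 501.2 -103.5   22.5] ((475.9438781738281, -128.30690002441406), 25.666996002197266)
```

View pics/l3.png

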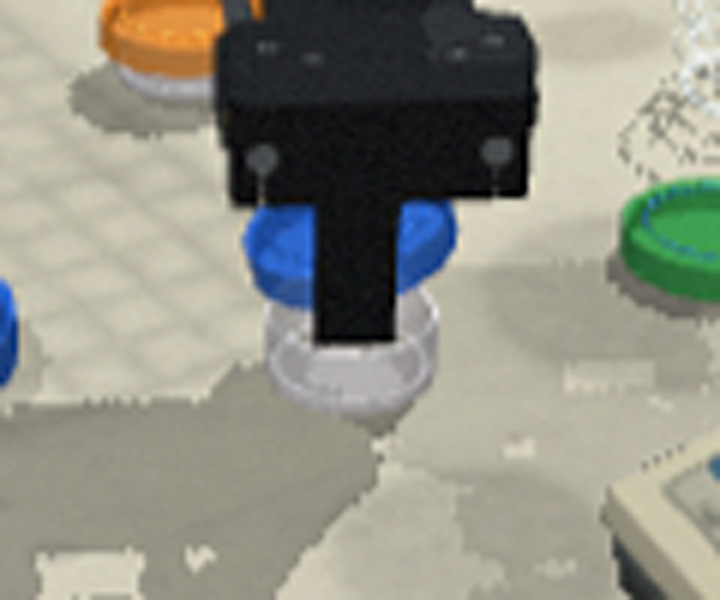

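The tilted lid (crop 350,250) now hovers centred over its open dish (352,350), and the dish hasn't moved. Lowering it gently, the rim should level it.

>>> {"name": "move_arm", "arguments": {"plan": [0,0,0.04,0,0,0,0.08,0,0,0,0.11,0,0,0,0.13,0,0,0,0.15,0]}}

```text
time: 7.03
position: [474.1, -126.8, 14.5]
tcp_rot: [0.223, 0.975, -0.0, -0.0]
ft_force: [-0.2, 0.3, -0.5]
grip_width: 59.6
finger_force: 4.0
```

>>> {"name": "move_arm", "arguments": {"plan": [0,0,0.02,0,0,0,0.04,0,0,0,0.055,0,0,0,0.07,0,0,0,0.07,0]}}

```text
time: 7.45
position: [474.4, -126.8, 6.4]
tcp_rot: [0.223, 0.975, -0.0, -0.0]
ft_force: [1.3, 0.2, -0.4]
grip_width: 59.6
finger_force: 4.0
```

```bash
python3 look.py l4.png
```

```text
154 [337. 235.] z5..95 [14.2 24.  40.9] mean [ 449.9 -135.    24.7]
slope deg [-18.1 -27.5] 30
109 [360. 234.] z5..95 [19.  27.1 29.7] mean [ 483.5 -153.    26.5]
slope deg [-13.4 -30.3] 20
7.5 [ 474.4 -126.8    6.5] 59.344576055661555 3.9999887059002504 [ 0.6  0.5 -0.2]
```

View pics/l4.png

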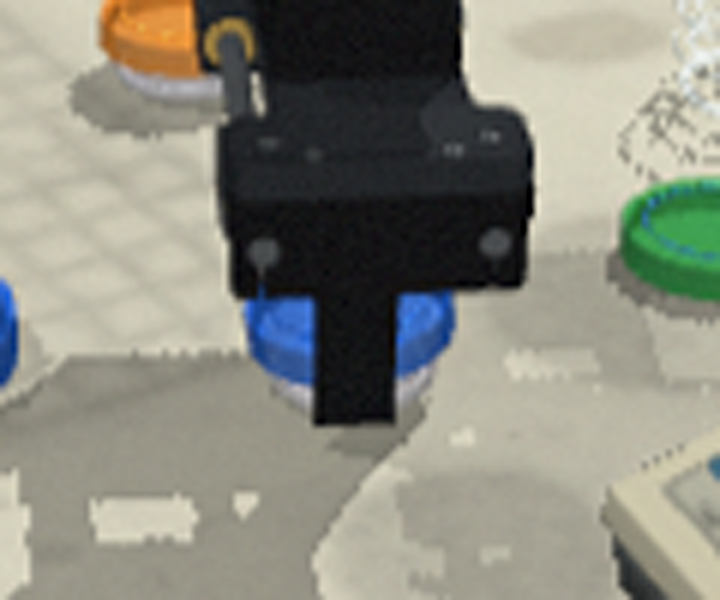

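The lid (crop 350,335) is round the dish with only a slight tilt left; the last few millimetres remain.

>>> {"name": "move_arm", "arguments": {"plan": [0,0,0.01,0,0,0,0.018,0,0,0,0.026,0,0,0,0.026,0,0,0,0.026,0]}}

```text
time: 7.92
position: [474.5, -126.8, 3.5]
tcp_rot: [0.223, 0.975, -0.0, 0.0]
ft_force: [1.0, 0.2, 0.7]
grip_width: 59.5
finger_force: 4.0
```

```bash
python3 look.py
```

```text
143 [337. 236.] z5..95 [14.6 23.3 38. ] mean [ 449.  -135.9   23.8]
slope deg [-22.9 -26. ] 26
110 [360. 236.] z5..95 [14.6 23.4 24.9] mean [ 485.4 -150.    21.4]
slope deg [-0.  -0.7] 65
7.9667 [ 474.5 -126.8    3.5] 59.490837173333254 4.000020899475203 [ 0.1 -0.7  0.5]
```

Level: both sides have tops at about 23–24 mm. One more millimetre to seat it, then release.

>>> {"name": "move_arm", "arguments": {"plan": [0,0,0.01,0,0,0,0.01,0,0,0,0.01,0]}}

```text
time: 8.22
position: [474.6, -126.9, 2.4]
tcp_rot: [0.223, 0.975, 0.0, 0.0]
ft_force: [0.5, 0.1, 3.4]
grip_width: 59.4
finger_force: 4.0
```

>>> {"name": "move_arm", "arguments": {"plan": [0,0,0,0,0,0,0,0,0,0,0,0,0,0,0,0,0,0,0,0], "grip": 1}}

```text
time: 8.63
position: [474.2, -126.7, 2.1]
tcp_rot: [0.223, 0.975, -0.0, -0.0]
ft_force: [-0.5, 0.1, 0.5]
grip_width: 83.4
finger_force: 0.0
```

>>> {"name": "move_arm", "arguments": {"plan": [0,0,-0.05,0,0,0,-0.15,0,0,0,-0.3,0,0,0,-0.5,0,0,0,-0.8,0]}}

```text
time: 9.05
position: [472.8, -126.9, 98.5]
tcp_rot: [0.223, 0.975, -0.001, -0.002]
ft_force: [0.8, 0.3, 1.0]
grip_width: 87.1
finger_force: 0.0
```

>>> {"name": "move_arm", "arguments": {"plan": [0,0.5,-0.2,0,0,1,-0.5,0,0,1,-0.5,0,0,1,-0.5,0,0,1,-0.5,0]}}

```text
time: 9.47
position: [528.5, -15.4, 160.8]
tcp_rot: [0.22, 0.975, 0.001, 0.002]
ft_force: [-0.3, -0.5, 0.1]
grip_width: 87.1
finger_force: 0.0
```

```bash
python3 look.py l5.png
```

```text
636 [348. 234.] z5..95 [15.2 23.7 25. ] mean [ 470.6 -134.8   22.5]
slope deg [-0.1 -0.2] 469
9.5167 [527.1 -17.8 159.5] 86.95043235327766 0.0 [-0.8 -0.1 -0.4]
```

View pics/l5.png

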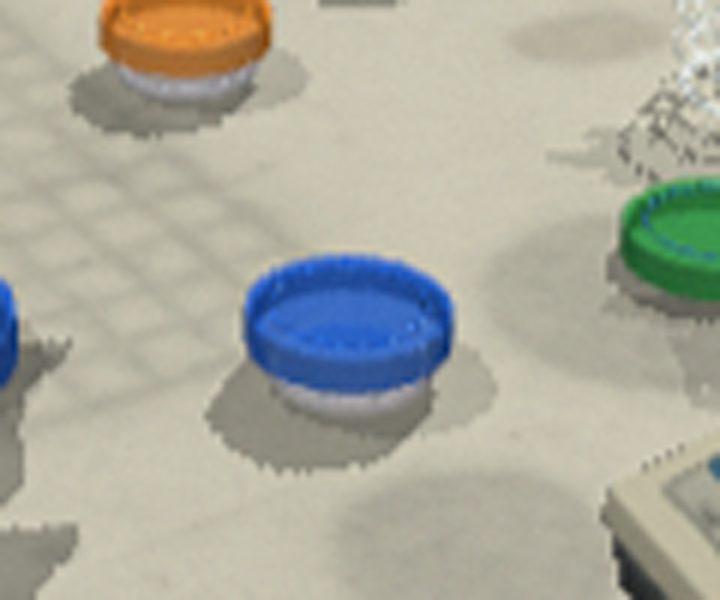

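The lid (crop 350,325) sits level, with its top as high as at the start, centred on its dish. The gripper is clear, so I'm handing in.

```bash
python3 -c "
from workcell import manip; print(manip.finish_job())"
```

```text
the job is handed in; nothing more can be done
None
```

The blue lid was tipped about 13° against its dish rim, lifted clear, lowered back level and centred, and released; the amber dish was never touched. The job is handed in, but no verdict was returned.

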